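# Lock the soup pot to its dock with the crank key

### The arm

A 7-joint arm with a two-finger parallel gripper is mounted at the origin on the work surface. World frame = base frame: x ahead of the robot, y to its left, z up, the work surface at z = 0. Lengths are in mm, angles in rad, forces in N, time in s.
With the tool pointing down it reaches from about 400 to 875 mm from the base axis. Payload 19.3 kg.
Tool frame: the origin (TCP) lies at the very end of the fingers, on their centre line; the grasp point (between the pads) lies 19 mm behind it (grip_point_offset is the z of the grasp point in the tool frame, in mm); z points along the fingers, x is the direction in which the jaws open and shut, and the axes are right-handed (so a half turn about z gives the same grasp; the last joint's range is limited). The gripper opens to 85 mm and grips with 20 to 120 N. Pads are 22 mm wide; open, the fingers measure 114 mm over their backs; the gripper's body (76 mm by 85 mm) begins 54 mm behind the grasp point. The pads swing forward as they close: fully open they stand 13 mm farther back than shut.
Start: joints at [1.237, 0.521, -0.036, 1.599, 0.021, 1.021, -0.113], TCP at [162.941, -603.378, 231.291] pointing down, gripper open.
Joint ranges: [-2.91, 2.91], [-0.3, 2.13], [-1.5, 1.42], [0.17, 2.43], [-1.26, 4.41], [0.16, 1.93], [-2.52, 2.52]. Speed limits (rad/s): [1.89, 1.89, 2.39, 2.39, 3.01, 3.01, 3.01].

### API

Orientations are given as a 3x3 rotation matrix whose columns are the frame's x, y, z axes.
In Python, from workcell import movep, movel, goto_joints, open_gripper, clamp, wait, inverse_kinematics, read_state, camera, PlanningError, finish_job, grip_point_offset gives the robot as it stands. Calls block until the motion is done:
- movep(position, orientation): joint-space move of the TCP to a pose.
- movel(position, frame=None, max_speed=150, guard=None): straight line of the TCP; frame=None keeps the orientation; max_speed is the mean speed in mm/s. With guard (N) it stops when the force on the tool has changed by that much, and returns True; else False.
- goto_joints(angles): joint-space move.
- open_gripper() and clamp(): open the fingers fully, or close them until they stop; the grip force is fixed at half the most.
- wait(seconds).
- inverse_kinematics(position, orientation): joint angles nearest the present ones, or None.
- read_state(): the state.
- camera(name): name is "side" or "top" or "wrist"; returns a dict with "image" (384x512x3 uint8, blue, green, red), "range_z" (384x512 float32, mm along the optical axis (not along the pixel's ray), 0 where there is no reading), "fx", "fy", "cx", "cy" (pixels), "cam_to_world" (4x4, takes a point from camera to world coordinates). Camera axes: x right, y up, looking along -z (the intrinsics and any distortion apply to the point x, -y, -z); pixel columns grow to the right and rows downward; lengths in mm; the calibration is good to about 2 mm. A picture is of the moment at which its call begins.
A pose or a line that the arm cannot do raises PlanningError and nothing moves.
- finish_job(): hands the job in, once; it reports no verdict.
The state is a dict: "time": time; "qpos": joint angles; "qvel": joint speeds; "joint_efforts": joint torques, N m; "eef_pos": TCP position; "tool_rot": TCP orientation; "ft_force": force on the tool from outside, world axes, zero at the start; "torque": the same for the moment, N m; "finger_gap": finger opening in mm.
Only numpy, scipy, OpenCV 4.12 (cv2) and the standard library are available. Lean on these libraries where they do the work, as an engineer would, in place of code of your own. Each camera call takes 0.05 s, during which the arm holds its last target. There are 200 camera calls.

### The job

Lock the soup pot onto its dock: pick up the loose crank key, set its socket fully down on the square brass spindle and let go of it. Then take the key again and wind it clockwise (seen from above) until the spindle clicks past its detent and the red tongue lies over the pot's foot plate. Leave the key on the spindle, let go, and do not disturb the bowls, mug and jar.

Things in the scene. Friction and masses are not known exactly. Their poses are not given: they have to be found in the camera images.
- dock: Fixed steel plinth 30 mm high, spanning -140 to 140 mm in its x and -75 to 385 mm in its y. Origin on the table surface directly under the spindle's vertical axis; z up. A small yellow over-centre spring link, pivoted 55 mm from the spindle along +x, forms the detent: it swings over as the spindle clicks, and stays below 43 mm over the table.
- pot_foot (a point): Centre of the top of the pot's dark round foot plate (radius 135 mm, 8 mm thick), 38 mm above the table, 235 mm from the spindle along the dock's +y. The covered aluminium pot stands fixed on it: radius 104 mm, 194 mm tall with its lid knob, two blue side handles reaching 136 mm out along the dock's +-x.
- seat (a point): Centre of the top of the spindle's round collar (radius 26 mm), 46 mm above the table; the key's head rests on it. Turns with the spindle: z up, x along the red tongue (flat bar reaching 120 mm from the axis, top 44 mm above the table). The brass spindle above the collar is 24 mm square, sides along x and y: 22 mm straight, then a 5 mm round cone tip. The key fits in all four quarter turns.
- spindle (a joint): Spindle angle (rad), growing clockwise seen from above. 0 = unlocked stop; 2.2 = locked stop, tongue along the dock's +y, over the foot plate. Needs up to about 0.8 N m. Let go before about 1.3 it springs back to 0; past that it clicks over, drives itself towards 2.2 and stays. The socket has about 0.16 rad of play either way, so a pushing key must turn that much farther.
- key_head (a point): Centre of the loose crank key's dark socket head, 18 mm above its underside: a 45 x 45 x 36 mm steel block with a 27.5 mm square hole right through it. z up; x along the crank arm, which leaves its +x face (20 mm wide, 12 mm thick, level with the underside, reaching 97 mm from the head's axis). Best carried by the head, across its y faces. Fully seated, this point is 18 mm above seat.
- key_grip (a point): Centre of the key's upright red grip sleeve: a 22 mm diameter, 62 mm tall cylinder that spins freely about its vertical post, 85 mm from the head's axis along the key's x. This point is 49 mm above the key's underside.
- key: The crank key as a whole: origin on its underside at the head's axis, axes as key_head. About 0.4 kg, centre of mass about 12 mm from the head's axis towards the grip, so it rests level on the collar when let go.
- bowl_a: White bowl, 90 mm wide, 42 mm high, standing; origin under its centre. Leave alone.
- bowl_b: Another such white bowl. Leave alone.
- bowl_c: Another such white bowl, near the robot's base. Leave alone.
- jar: Amber jar with white cap, 60 mm wide, 100 mm tall; origin under its centre. Leave alone.
- mug: Blue mug, 76 mm wide, 85 mm tall; origin under its centre. Leave alone.

How it is judged (in metres and radians):
On the way, in this order (a step that is already met when the one before it is completed fails the run):
1. the key sits fully down on the still unlocked spindle, let go (horizontal distance between key_head and seat below 0.006 m and z of key_head in the frame of seat below 0.023 m and angle between key_head's own z axis and vertical below 0.12 rad and value of joint spindle below 0.4 rad and contact force between the fingers and key below 0.1 N), for 0.2 s.
2. the spindle is past its detent, turned with the key on it (horizontal distance between key_head and seat below 0.006 m and z of key_head in the frame of seat below 0.023 m and angle between key_head's own z axis and vertical below 0.12 rad and value of joint spindle above 1.8 rad), for 0.1 s.
At the end, for the whole second after the job is handed in: The spindle reads more than 2.0 rad (locked), and the key is still fully down on it (head axis within 6 mm of the spindle axis, head centre less than 23 mm above the collar, tilted less than 0.12 rad), at rest and let go (horizontal distance between key_head and seat below 0.006 m and z of key_head in the frame of seat below 0.023 m and angle between key_head's own z axis and vertical below 0.12 rad and value of joint spindle above 2 rad and linear speed of key below 0.02 m/s); the robot touches nothing.
It fails at once if a bowl, the mug or the jar is shifted by more than 30 mm (distance of any of bowl_a, bowl_b, bowl_c, jar, mug from where it was at the start of the episode above 0.03 m).
It also fails if it takes over 58 s, if anything falls off the work surface, if the arm or the gripper's body presses on something with over 40 N, if the wrist force passes 120 N, or if a joint passes its speed limit or range.

## Working session

There is one attempt and no reset: what is moved stays moved. The work goes in short steps, each a Python script; the robot and the scene stay as the last script left them, time stands still between calls to the robot, and variables do not carry over. Pictures are saved under pics/ and viewed, about 8 in all and at most 12, crops included, and the job is handed in when it is done.

```bash
ls; mkdir -p pics; python3 - <<'E'
from workcell import *
import cv2,numpy as np,pickle
s=read_state();print(s['time'],s['eef_pos'],s['tool_rot'],grip_point_offset)
d={n:camera(n) for n in('top','side')}
pickle.dump(d,open('v0.pkl','wb'))
for n in d: 
    cv2.imwrite(f'pics/{n}0.png',cv2.resize(d[n]['image'],None,fx=1.5,fy=1.5)); print(n,d[n]['fx'],d[n]['cx'],d[n]['cy'],d[n]['cam_to_world'].round(3).tolist(),[k for k in d[n]])
E
```

```text
pics
0.0 [ 162.84125168 -603.06593473  230.72191142] [[ 2.60750760e-01 -9.65406077e-01 -3.84339672e-04]
 [-9.65405472e-01 -2.60751028e-01  1.08435125e-03]
 [-1.14705625e-03  8.82982091e-05 -9.99999338e-01]] -18.700000000000003
top 402.0751465169833 248.76379737282815 189.90408553831216 [[-0.016, 0.981, -0.195, 272.526], [-1.0, -0.017, -0.003, -131.928], [-0.006, 0.195, 0.981, 1280.657], [0.0, 0.0, 0.0, 1.0]] ['image', 'range_z', 'fx', 'fy', 'cx', 'cy', 'cam_to_world']
side 417.38801125699445 252.1184683891965 189.32812712332304 [[-0.991, 0.066, -0.115, 376.617], [-0.131, -0.631, 0.765, 746.299], [-0.022, 0.773, 0.634, 788.416], [0.0, 0.0, 0.0, 1.0]] ['image', 'range_z', 'fx', 'fy', 'cx', 'cy', 'cam_to_world']
```

View pics/top0.png

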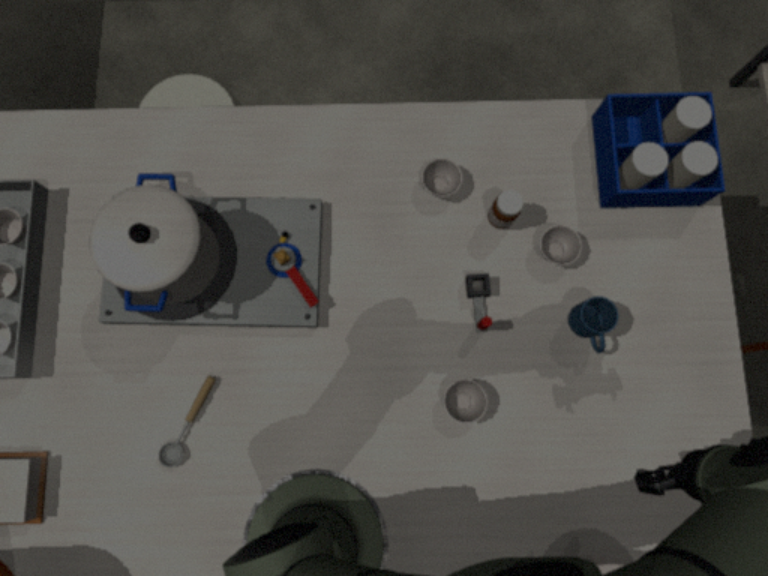

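View pics/side0.png

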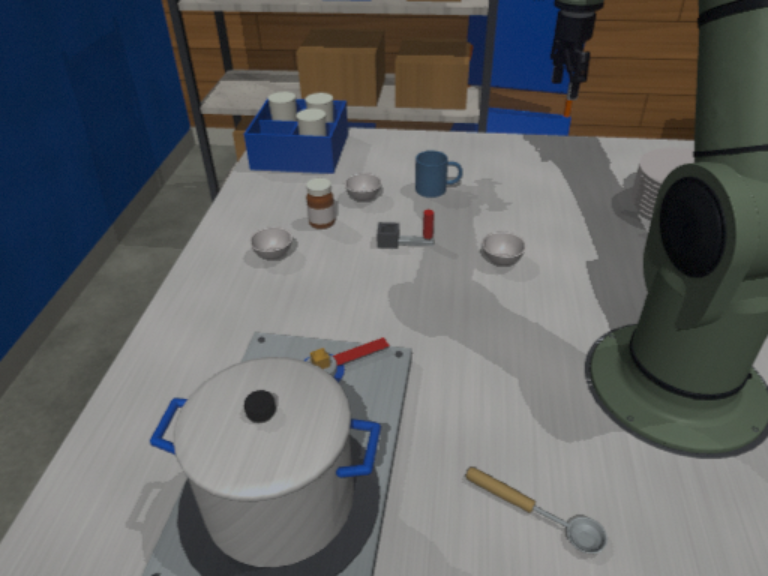

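The top view shows the key head at about (478,285) in the 1.5x image, the red grip at (485,323), the spindle at (285,258), the tongue tip at (315,302), the pot to the left and the yellow link above the spindle. So dock +y is roughly world +y. Next I'll get coarse positions by ray casting and hover with the wrist camera.

```bash
cat > h.py <<'E'
from workcell import *
import cv2,numpy as np
def ray(c,u,v,z):
    "pixel -> world point on plane z"
    T=c['cam_to_world']; d=T[:3,:3]@np.array([(u-c['cx'])/c['fx'],-(v-c['cy'])/c['fy'],-1.]); o=T[:3,3]
    return o+d*(z-o[2])/d[2]
def proj(c,p):
    T=c['cam_to_world']; q=T[:3,:3].T@(np.array(p)-T[:3,3]); return np.array([c['cx']+c['fx']*q[0]/-q[2], c['cy']-c['fy']*q[1]/-q[2]])
def down(a):
    "tool down, jaw (x) axis at world yaw a"
    x=np.array([np.cos(a),np.sin(a),0]); z=np.array([0,0,-1.]); return np.stack([x,np.cross(z,x),z],1)
E
python3 - <<'E'
from h import *
import pickle
d=pickle.load(open('v0.pkl','rb')); c=d['top']; P=lambda u,v,z: ray(c,u/1.5,v/1.5,z).round(1)
print('head',P(478,285,36),'grip',P(485,323,80)); print('spindle',P(285,257,70),'tip',P(314,302,44))
print('dock corners',P(321,198,30),P(319,326,30),P(102,324,30))
im=c['image']; hsv=cv2.cvtColor(im,cv2.COLOR_BGR2HSV)
red=((hsv[...,0]<8)|(hsv[...,0]>172))&(hsv[...,1]>150)&(hsv[...,2]>60)
n,l,st,ce=cv2.connectedComponentsWithStats(red.astype(np.uint8))
for i in range(1,n):
    if st[i,4]>15: print(st[i],ce[i])
for n,p in dict(bowl1=(442,178,20),bowl2=(562,245,20),bowl3=(466,400,20),jar=(508,206,100),mug=(598,314,85)).items(): print(n,P(*p))
E
```

```text
head [ 516.3 -348.8   36. ] grip [ 429.9 -351.3   80. ]
spindle [575.4  52.8  70. ] tip [484.5  -4.9  44. ]
dock corners [716.3 -17.9  30. ] [435.9 -14.1  30. ] [447.6 440.3  30. ]
[191 178  21  26 181] [201.3480663  190.74585635]
[321 211   7   7  34] [323.91176471 214.20588235]
bowl1 [ 761.5 -284.2   20. ]
bowl2 [ 604.2 -536.8   20. ]
bowl3 [ 279.5 -315.1   20. ]
jar [ 667.5 -407.2  100. ]
mug [ 443.6 -576.8   85. ]
```

```bash
python3 - <<'E'
from h import *
r=np.radians
for a in (-88,92):
  for n,p,y in(('pick',(516,-349,200),a),('pick lo',(516,-349,8),a),('place',(575,53,54),a+122),('place34',(575,53,54),a-148)):
    q=inverse_kinematics(p,down(r(y))); print(a,n,None if q is None else np.round(q,2))
E
python3 - <<'E'
from h import *
import pickle
for a in(-88,92):
    if inverse_kinematics((516,-349,220),down(np.radians(a))) is not None:
        try: movep((516,-349,220),down(np.radians(a)));break
        except PlanningError as e: print(e)
c=camera('wrist');pickle.dump(c,open('w1.pkl','wb'));cv2.imwrite('pics/w1.png',c['image'])
print(a,read_state()['time'],read_state()['qpos'].round(2),c['fx'],c['cam_to_world'].round(3).tolist(), proj(c,(516,-349,36)))
E
```

```text
-88 pick [ 0.54  0.55 -0.06  1.64  0.04  0.96 -1.07]
-88 pick lo [ 0.52  0.81 -0.03  1.73  0.04  0.6  -1.07]
-88 place [ 0.24  0.77 -0.64  1.83  0.64  0.76 -0.15]
-88 place34 [ 0.58  1.09 -1.28  1.81  1.15  1.21  1.08]
92 pick [ 0.99  0.65 -0.76  1.61  0.49  1.08  1.7 ]
92 pick lo [ 0.91  0.89 -0.63  1.71  0.71  0.78  1.54]
92 place [-0.35  0.71  0.22  1.86 -0.26  0.6  -2.51]
92 place34 [ 0.03  0.7  -0.32  1.84  0.34  0.65 -1.47]
-88 1.75 [ 0.54  0.53 -0.06  1.62  0.04  1.   -1.07] 330.39440036338414 [[0.034, 0.949, 0.314, 594.414], [-0.999, 0.032, 0.012, -347.534], [0.001, -0.314, 0.949, 363.296], [0.0, 0.0, 0.0, 1.0]] [255.58019531 165.80928042]
```

View pics/w1.png

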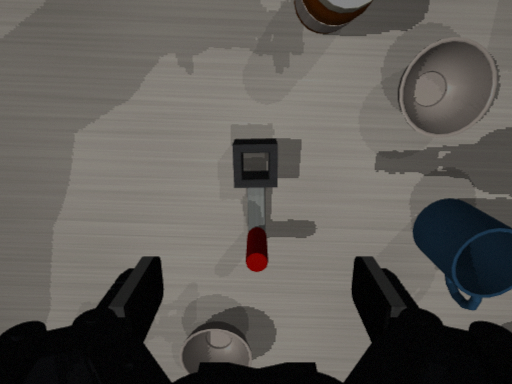

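The wrist view shows the head's top face spanning roughly (235–277, 147–187), its hole centred near (255,165), and the red grip's top disc at (257,262). All of these agree with the coarse estimate. I'll refine them with masks.

```bash
python3 - <<'E'
from h import *
import pickle
c=pickle.load(open('w1.pkl','rb')); im=c['image']; g=cv2.cvtColor(im,cv2.COLOR_BGR2GRAY)
print(g[136:192:2,232:280:4])
hsv=cv2.cvtColor(im,cv2.COLOR_BGR2HSV)
red=(((hsv[...,0]<8)|(hsv[...,0]>172))&(hsv[...,1]>150)&(hsv[...,2]>150)).astype(np.uint8)
cs,_=cv2.findContours(red,0,2); k=max(cs,key=cv2.contourArea); (u,v),r=cv2.minEnclosingCircle(k); print('grip',u,v,r, ray(c,u,v,80)); 
for col in ((c['range_z'][166,238]),(c['range_z'][262,257])): print(col)
E
```

```text
[[110 112 113 112 113 110 112 113 113 114 121 133]
 [114  92  99  93  92  74  74  76  74  59  58  84]
 [113  10  13  14  14   9  15   9  12  14  13  55]
 [ 98  10  13   8  11  11  12  11  12  11  14  27]
 [ 70  23  24  32  29  28  33  35  36  35  36  35]
 [ 92  42  40  39  41  39  42  39  40  40  39  43]
 [ 97  39  41  39  38  41  40  41  38  39  39  39]
 [ 97  40  40  41  40  40  41  41  41  38  39  40]
 [ 98  41  35  38  39  39  40  50  47  36  40  40]
 [100  43  35  73  75  72  73  72  66  44  40  41]
 [100  43  33  72  74  74  73  75  67  47  41  43]
 [102  43  36  62  60  55  57  56  58  47  39  40]
 [107  40  33  58  58  58  58  58  58  47  39  40]
 [107  39  38  59  58  59  58  59  59  47  39  42]
 [103  41  36  56  57  57  57  58  57  46  41  39]
 [109  40  37  56  56  55  55  58  56  45  40  37]
 [112  41  37  63  56  57  57  54  56  45  41  39]
 [120  43  38  53  53  48  47  44  37  34  40  40]
 [123  40  39  10  10  14  12   3  10  18  39  41]
 [121  43  40  15  13   9  13   9  10  20  41  42]
 [118  43  40  13  14  13  12  10  12  16  39  42]
 [124  39  39  10  11  12  10  12  13  15  40  39]
 [125  41  39  35  31  36  36  36  35  38  38  39]
 [123  37  39  39  39  40  39  39  39  40  39  39]
 [121  39  38  38  39  38  40  39  40  41  41  39]
 [123  43  41  43  41  42  41  40  42  40  40  39]
 [124 112 111 112  91  98  99  94  61  79  98 122]
 [121 120 123 122 102 103 103 103  65  82 103 126]]Traceback (most recent call last):
  File "<stdin>", line 7, in <module>
ValueError: max() iterable argument is empty
```

```bash
cat >> h.py <<'E'
def blob(mask,near):
    cs,_=cv2.findContours(mask.astype(np.uint8),cv2.RETR_EXTERNAL,cv2.CHAIN_APPROX_NONE)
    cs=[k for k in cs if cv2.contourArea(k)>40]
    return min(cs,key=lambda k:np.hypot(*(np.array(cv2.minAreaRect(k)[0])-near)))
def rect_world(c,k,z):
    "pixel contour -> world min-area rectangle on plane z"
    w=np.array([ray(c,u,v,z)[:2] for u,v in k[:,0].astype(float)],np.float32); return cv2.minAreaRect(w)
E
python3 - <<'E'
from h import *
import pickle
c=pickle.load(open('w1.pkl','rb')); im=c['image']; g=cv2.cvtColor(im,cv2.COLOR_BGR2GRAY).astype(int); hsv=cv2.cvtColor(im,cv2.COLOR_BGR2HSV)
m=(g>24)&(g<52)&(hsv[...,1]<90); roi=np.zeros_like(m); roi[142:190,230:280]=1
m=cv2.morphologyEx((m&roi).astype(np.uint8),cv2.MORPH_OPEN,np.ones((3,3)))
k=blob(m,(256,166)); print('head',rect_world(c,k,36),cv2.boundingRect(k))
red=((hsv[...,0]<8)|(hsv[...,0]>172))&(hsv[...,1]>150)
print('V',hsv[225:275:4,257])
v=hsv[...,2]; top=(red&(v>110)).astype(np.uint8); top[:240]=0
if top.sum()>40: k=blob(top,(257,262)); (u,w),r=cv2.minEnclosingCircle(k); print('grip',u,w,r,ray(c,u,w,80))
E
```

```text
head ((516.367919921875, -348.2247314453125), (43.63509750366211, 43.75944900512695), 1.9224575757980347) (233, 144, 44, 43)
V [[ 60   3  89]
 [  3 255  43]
 [179 237  43]
 [  0 255  38]
 [  0 255  39]
 [179 255  41]
 [  1 255  41]
 [  0 253 106]
 [  1 255 119]
 [  1 253 119]
 [  0 246 119]
 [  1 255 117]
 [ 14  21 133]]
grip 256.0 262.5 10.012592315673828 [ 430.5109209  -352.31352252   80.        ]
```

```bash
python3 - <<'E'
from h import *
import pickle
movep((575,53,280),down(np.radians(34)))
c=camera('wrist');pickle.dump(c,open('w2.pkl','wb'));cv2.imwrite('pics/w2.png',c['image'])
print(read_state()['time'],read_state()['qpos'].round(2),proj(c,(575,53,68)))
E
```

```text
3.3167 [ 0.26  0.46 -0.64  1.65  0.3   1.13  0.14] [258.90808814 161.29602624]
```

View pics/w2.png

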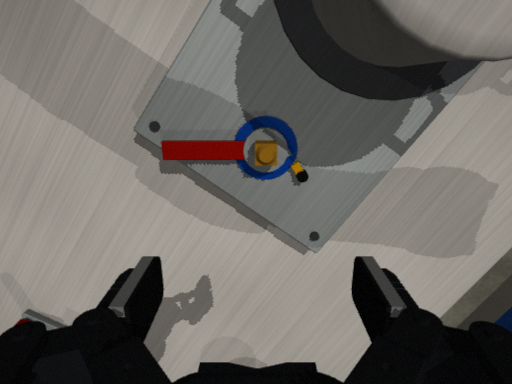

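The spindle shows up at about (266,153), the tongue spans (163–245, 141–160), and the blue ring is centred near (266,148). I'll zoom in and fit the shapes.

```bash
python3 - <<'E'
from h import *
import pickle
c=pickle.load(open('w2.pkl','rb')); im=c['image']; hsv=cv2.cvtColor(im,cv2.COLOR_BGR2HSV)
cv2.imwrite('pics/w2z.png',cv2.resize(im[105:195,225:315],None,fx=6,fy=6,interpolation=0))
h,s,v=[hsv[...,i] for i in range(3)]
red=((h<8)|(h>172))&(s>150); red[230:]=0
k=blob(red,(205,150)); print('tongue',rect_world(c,k,44))
w=cv2.boxPoints(rect_world(c,k,44)); print(w)
blue=(h>100)&(h<130)&(s>120); k=blob(blue,(266,148)); 
e=cv2.fitEllipse(k); print('ring px',e)
for z in (38,44,46): 
  W=np.array([ray(c,*p,z)[:2] for p in k[:,0].astype(float)],np.float32); print(z,cv2.fitEllipse(W))
y=(h>8)&(h<30)&(s>120); y[:,285:]=0; y[:135]=0;y[175:]=0
print(v[140:168,252:280:1][::2]*y[140:168,252:280][::2])
E
```

```text
tongue ((516.9169311523438, 23.473587036132812), (95.29960632324219, 21.036636352539062), 33.84806442260742)
[[471.4843      5.6686516]
 [483.20157   -11.802645 ]
 [562.34955    41.278522 ]
 [550.6323     58.749817 ]]
ring px ((265.0471496582031, 147.59860229492188), (58.31835174560547, 58.85044860839844), 27.62213134765625)
38 ((576.275390625, 64.22694396972656), (68.58190155029297, 69.36113739013672), 34.121253967285156)
44 ((575.5379028320312, 65.07484436035156), (67.51309204101562, 68.28019714355469), 34.12128448486328)
46 ((575.2920532226562, 65.35747528076172), (67.15682220458984, 67.91987609863281), 34.1213493347168)
[[  0   0   0   0   0   0   0   0   0   0   0   0   0   0   0   0   0   0
    0   0   0   0   0   0   0   0   0   0]
 [  0   0   0  75  75  76  73  71  75  77  75  76  77  74  75  77  75  76
   75  74  75  76  74  74  71   0   0   0]
 [  0   0   0 100 118 115 115 115 111 109 110 110 114 115 114 113 113 115
  117 118 117 119 117 118 115  94   0   0]
 [  0   0   0 105 124 118 112 103 104 106 112 114 114 112 114 117 120 120
  122 125 124 124 122 121 118   0   0   0]

[... 470 characters left out ...]
  0   0   0  85  72  63  81 111 123 125 127 126 125 126 128 127 124 124
  123 126 125 116 103 106 106   0   0   0]
 [  0   0   0  91  80  59  60  96 127 125 125 123 126 128 126 123 123 123
  126 125 118 105 101 106 115   0   0   0]
 [  0   0   0 107 104  62  54  61  81 110 126 125 128 125 123 122 122 125
  120 102  90  88  98 111 119   0   0   0]
 [  0   0   0 108 124 119 101  74  60  60  69  79  99 104  99 103  99  86
   79  80  92 109 120 119 119   0   0   0]
 [  0   0   0 108 124 123 121 118 116 106  84  65  68  62  63  71  85  93
  103 116 119 123 123 120 116   0   0   0]
 [  0   0   0   0   0   0   0   0   0   0   0   0   0   0   0   0   0   0
    0   0   0   0   0   0   0   0   0   0]]
```

View pics/w2z.png

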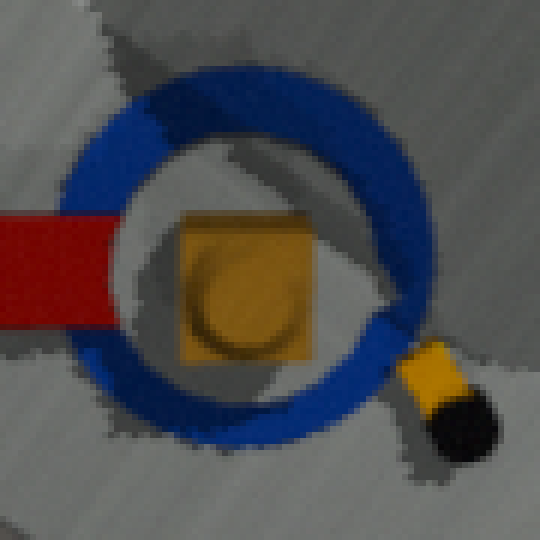

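```bash
python3 - <<'E'
from h import *
import pickle
c=pickle.load(open('w2.pkl','rb'))
print('sq',ray(c,265.7,154.3,68), [ray(c,u,v,68).round(1) for u,v in((254.7,143.7),(276.7,143.7),(276.7,165),(254.7,165))])
s0=ray(c,265.7,154.3,68)
# grasp the key (yaw -177.6 -> jaw -87.6)
R=down(np.radians(-87.6)); K=np.array([516.4,-348.2])
movep((*K,120),R); movel((*K,6),max_speed=100,guard=15); print(read_state()['eef_pos'].round(1))
clamp(); s=read_state(); print('gap',s['finger_gap'],s['eef_pos'].round(1))
movel((*K,140),max_speed=120)
c=camera('wrist');pickle.dump(c,open('w3.pkl','wb'));cv2.imwrite('pics/w3.png',c['image'])
s=read_state();print(s['time'],s['finger_gap'],s['eef_pos'],s['ft_force'],proj(c,(*s['eef_pos'][:2],s['eef_pos'][2]+30)))
E
```

```text
sq [576.80246707  63.56734959  68.        ] [array([560.4,  66.5,  68. ]), array([580.1,  79.7,  68. ]), array([593.6,  60.5,  68. ]), array([573.5,  47. ,  68. ])]
[ 516.7 -348.4    6.6]
gap 44.152013085717364 [ 516.6 -348.3    6.5]
7.9833 44.24787695357522 [ 516.04750825 -347.98614995  139.15846138] [-0.15906045  0.72427261 -4.13118877] [256.7608257  292.71062401]
```

View pics/w3.png

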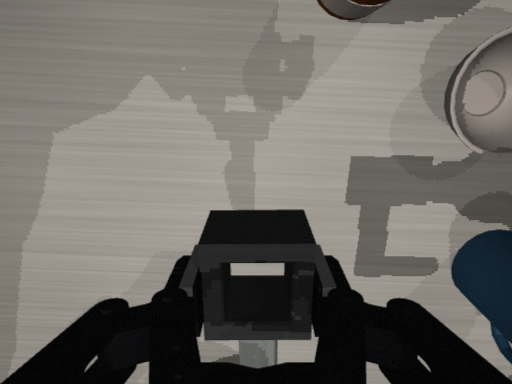

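```bash
python3 - <<'E'
from h import *
import pickle
d=pickle.load(open('v0.pkl','rb'))
for n in d:
    c=d[n]; h,s,v=cv2.split(cv2.cvtColor(c['image'],cv2.COLOR_BGR2HSV))
    red=((h<8)|(h>172))&(s>150)
    q=proj(c,(516.9,23.5,44)); k=blob(red,q); r=rect_world(c,k,44); print(n,q,r)
    q=proj(c,(576.8,63.6,72)); print('spindle px expected',q, 'x1.5',q*1.5)
E
```

```text
top [200.32485784 191.28497039] ((518.4022827148438, 20.170507431030273), (91.83441162109375, 19.426673889160156), 34.067481994628906)
spindle px expected [186.41324976 170.78749458] x1.5 [279.61987464 256.18124187]
side [240.71403411 233.49845478] ((517.3380126953125, 23.969280242919922), (91.54402923583984, 21.31647491455078), 33.858646392822266)
spindle px expected [212.99860393 235.208904  ] x1.5 [319.4979059 352.813356 ]
```

```bash
python3 - <<'E'
from h import *
R=down(np.radians(33.9)); S=np.array([576.9,63.7])
movep((*S,180),R); movel((*S,100),max_speed=100)
s=read_state();print(s['eef_pos'].round(1),s['ft_force'].round(1),s['torque'].round(2))
t=movel((*S,52),max_speed=30,guard=12)
s=read_state();print(t,s['time'],s['eef_pos'].round(1),s['ft_force'].round(1),s['torque'].round(2),s['finger_gap'])
E
```

```text
[577.3  63.8 100.6] [-0.2 -0.4 -4.1] [ 0.07 -0.02  0.  ]
True 12.0083 [576.9  63.7  52.4] [-1.7 -1.   8.1] [-0.11  0.2  -0.  ] 44.23707052846885
```

```bash
python3 - <<'E'
from h import *
import pickle
open_gripper(); wait(0.4)
S=np.array([576.9,63.7]); movel((*S,200),max_speed=120)
c=camera('wrist');pickle.dump(c,open('w4.pkl','wb'));cv2.imwrite('pics/w4.png',c['image'])
h,s,v=cv2.split(cv2.cvtColor(c['image'],cv2.COLOR_BGR2HSV))
G=np.array([*(S+85*np.array([np.cos(np.radians(-56.1)),np.sin(np.radians(-56.1))])),126]); q=proj(c,G)
top=((h<8)|(h>172))&(s>150)&(v>95); k=blob(top,q);(u,w),r=cv2.minEnclosingCircle(k)
print(read_state()['time'],read_state()['eef_pos'].round(1),G,q,(u,w,r),ray(c,u,w,126), proj(c,(*S,82)),proj(c,(*S,73)))
E
```

```text
14.3417 [576.6  63.7 199.3] [624.30833426  -6.85104423 126.        ] [259.26603469 309.10171129] (177.5, 171.44444274902344, 46.944541931152344) [516.5177556   53.95080631 126.        ] [259.34530206 188.32972809] [259.30856318 185.1891763 ]
```

View pics/w4.png

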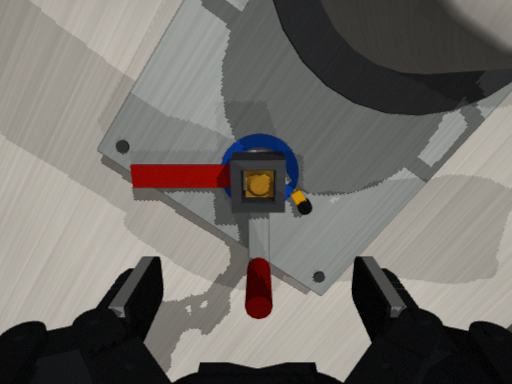

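Seated: the spindle's brass shows inside the socket at (259,184), the head is at (258,187), and the grip top is near (258,305). The tongue hasn't moved. Next I'll grasp the sleeve and wind, first checking that every pose on the arc is reachable.

```bash
cat > wind.py <<'E'
from h import *
S=np.array([576.9,63.7])
def pose(phi,z):
    a=np.radians(-56.1)-phi; return (*(S+85*np.array([np.cos(a),np.sin(a)])),z), down(a+np.pi/2)
phis=np.arange(0,2.26,0.15)
for p in phis:
    q=inverse_kinematics(*pose(p,88))
    if q is None: raise SystemExit(f'no ik {p}')
print('ik end',q.round(2))
movep(*pose(0,200)); movel(pose(0,88)[0],max_speed=100,guard=15)
clamp(); s=read_state(); print(s['time'],'gap',s['finger_gap'],s['eef_pos'].round(1),s['ft_force'].round(1))
if s['finger_gap']<15: raise SystemExit('missed')
for p in phis[1:]:
    P,R=pose(p,88); movel(P,R,max_speed=60); s=read_state()
    f=s['ft_force']; print(round(p,2),round(s['time'],1),s['eef_pos'].round(1),f.round(1),'gap',round(s['finger_gap'],1))
    if np.linalg.norm(f)>50: break
E
python3 wind.py
```

```text
ik end [-0.19  0.54 -0.09  2.04  0.09  0.56 -2.01]
16.65 gap 20.992166553961965 [624.4  -6.9  88.1] [-0.  -0.5  1.8]
0.15 17.0 [613.6 -13.8  88.3] [ 1.9 -6.4  2.9] gap 20.5
0.3 17.4 [602.9 -17.9  88.5] [ 8.7 -4.7 -0.3] gap 20.5
0.45 17.7 [590.3 -20.7  88.5] [ 7.8 -5.6 -0.3] gap 20.6
0.6 18.1 [577.5 -21.6  88.4] [ 7.3 -7.   0.7] gap 20.4
0.75 18.4 [564.5 -20.6  88.4] [ 5.4 -6.2  0.9] gap 20.9
0.9 18.8 [551.9 -17.7  88.3] [ 4.6 -7.   2.1] gap 21.0
1.05 19.2 [539.7 -12.8  88.2] [ 1.8 -6.4  2.6] gap 20.8
1.2 19.5 [528.5  -6.1  88.1] [ 0.8 -4.8  4.2] gap 20.6
1.35 19.9 [518.3   2.2  88. ] [-2.1 -3.3  5.9] gap 20.6
1.5 20.2 [509.4  12.   87.9] [-3.5 -1.3  4.8] gap 20.7
1.65 20.6 [502.3  23.1  87.8] [-5.7  4.6  5.8] gap 20.6
1.8 20.9 [497.   35.   87.9] [-5.5  6.2  6.6] gap 20.4
1.95 21.3 [493.6  47.4  87.9] [-4.5  6.8  6.1] gap 20.5
2.1 21.7 [492.3  58.5  87.9] [-0.9 -0.8  3.7] gap 20.6
2.25 22.0 [492.4  70.8  88. ] [-1.1  0.7  1.6] gap 20.5
```

```bash
python3 - <<'E'
from h import *
wait(0.3); open_gripper(); wait(0.3)
p=read_state()['eef_pos']; movel((*p[:2],230),max_speed=120)
R=read_state()['tool_rot']; movep((545,30,280),R); wait(.3)
c=camera('wrist');cv2.imwrite('pics/w5.png',c['image'])
c2=camera('side');cv2.imwrite('pics/side5.png',cv2.resize(c2['image'],None,fx=1.5,fy=1.5))
h,s,v=cv2.split(cv2.cvtColor(c['image'],cv2.COLOR_BGR2HSV))
red=((h<8)|(h>172))&(s>150)
q=proj(c,(576.9,63.7+85,44)); k=blob(red,q); print(rect_world(c,k,44),q,cv2.boundingRect(k))
print(read_state()['time'],read_state()['ft_force'].round(1),'head exp px',proj(c,(576.9,63.7,82)),'spindle tip',proj(c,(576.9,63.7,73)))
E
```

```text
((579.7435913085938, 137.71768188476562), (91.579345703125, 22.3291072845459), 88.12782287597656) [151.04885156 136.92076705] (119, 123, 82, 23)
25.425 [ 0.5 -1.   0.8] head exp px [221.61513017 135.37301996] spindle tip [222.47819603 134.10921042]
```

View pics/w5.png

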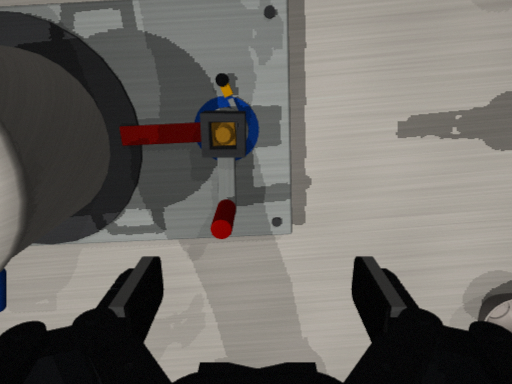

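View pics/side5.png

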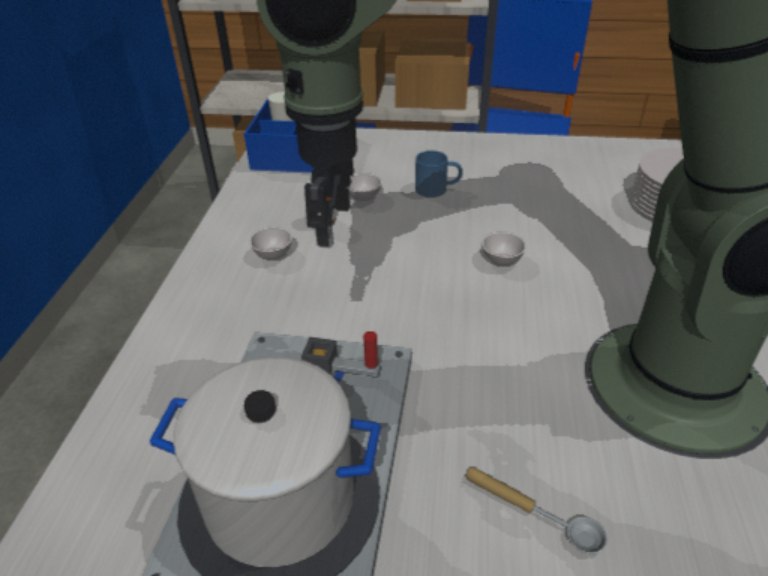

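The tongue now lies at yaw 88.1°, which is 2.19 rad from its start, with its tip over the foot plate at (122,135). The key head sits on the spindle at (223,133), close to the expected (222,135). The gripper is clear and the bowls and mug are in place, so I'm handing in.

```bash
python3 -c "
from workcell import *
print(finish_job())"
```

```text
the job is handed in; nothing more can be done
None
```

The pot is locked and I handed the job in at about 25 s on the robot's clock, of the 58 s allowed. `finish_job` gave no verdict, so the results below are my own checks.

- **Seating:** I picked the key up by its head and set it on the spindle with the crank arm pointing away from the pot. Contact came at TCP height 52.4 mm against 52.5 mm expected. I then let go, and the wrist picture showed the spindle inside the socket with the tongue not moved.
- **Winding:** I took the key by its red grip and wound it clockwise in a 2.25 rad arc. Tool forces stayed below about 10 N, and the push reversed at about 1.3–1.6 rad as the detent clicked over.
- **Final state:** After release, the tongue measured 2.19 rad from where it started, with its tip over the foot plate. The key was fully down on the spindle, and the gripper was open and well clear.
- **Other objects:** The two bowls and the mug that could be seen clearly looked undisturbed. In the last side picture the arm hid the jar and part of the third bowl. I never moved near them low down, but I did not confirm their final positions.
- **Disagreement:** The top camera placed the tongue about 3 mm off from the wrist and side cameras. My first rough reading of the spindle from the top camera was about 10 mm off. I used the wrist position, which the side camera confirmed, and the key seated first time.

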